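# Pack the headlamp kit tray

### The arm

A 6-joint arm with a two-finger parallel gripper is mounted at the origin on the work surface. World frame = base frame: x ahead of the robot, y to its left, z up, the work surface at z = 0. Lengths are in m, angles in degrees, forces in N, time in s.
With the tool pointing down it reaches from about 0.275 to 0.825 m from the base axis. Payload 4.9 kg.
Tool frame: the origin (TCP) lies between the finger pads; the fingertips stand 11 mm ahead of it and the grasp point (between the pads) lies 8 mm behind it (arm.tips_ahead is the distance from the TCP to the fingertips, in m); z points along the fingers, y is the line along which they close (so a half turn about z gives the same grasp; the last joint's range is limited). The gripper opens to 85 mm and grips with 20 to 120 N. Pads are 22 mm wide; open, the fingers measure 114 mm over their backs; the gripper's body (76 mm by 85 mm) begins 54 mm behind the grasp point. The pads swing forward as they close: fully open they stand 13 mm farther back than shut.
Start: joints at [63.816, 18.69, -11.035, 60.275, 0, 82.311], TCP at [0.174, 0.522, 0.242] pointing down, gripper open.
Joint ranges: [-152.03, 152.03], [-55.5, 102.48], [-74.3, 77.21], [-110.64, 120.58], [-84.22, 78.4], [-180, 180]. Speed limits (degrees/s): [147.25, 147.25, 180, 180, 180, 180].

### API

Orientations are given as [roll, pitch, yaw] about the fixed x, y, z axes, in that order (R = Rz(yaw) Ry(pitch) Rx(roll)).
In Python, from bench import arm, claw, viewer, order, current_time_s, current_joint_pos, current_joint_velocities, current_effort, current_tool_pos, current_ee_rot, current_contact_force, current_wrist_torque, current_opening, current_grip_force gives the robot as it stands. Calls block until the motion is done:
- arm.move_pose(position, orientation): joint-space move of the TCP to a pose.
- arm.servo_line(position, feed=0.15, rotation=None, until_force=None): straight line of the TCP; rotation=None keeps the orientation; feed is the mean speed in m/s. With until_force (N) it stops when the force on the tool has changed by that much, and returns True; else False.
- arm.goto_joints(angles): joint-space move.
- claw.grip(opening, squeeze=None): finger opening in m; squeeze is the grip in N (None keeps the last); returns when the fingers have stopped.
- arm.dwell(seconds).
- arm.solve_ik(position, orientation): joint angles nearest the present ones, or None.
- viewer.read_camera(name): name is "scene" or "top" or "wrist"; returns the picture (420x560x3 uint8, red, green, blue); there is no depth.
- viewer.camera_params(name): a dict with "intrinsics" (3x3 intrinsics, pixels), "R" (3x3) and "t" (3): a world point X has camera coordinates R X + t. Camera axes: x right, y down, z forward; pixel columns grow to the right and rows downward; lengths in m; the calibration is good to about 2 mm. The wrist camera is an equidistant fisheye: a pixel r from the principal point sees the ray r / f radians off the axis. A picture is of the moment at which its call begins: read the wrist's pose just before it. camera_params takes no time and is no camera call; for the wrist camera it gives the pose at the moment of the call.
A pose or a line that the arm cannot do raises arm.IKError and nothing moves.
- order.job_done(): hands the job in; it is judged then, once.
Readings, each from a call of its own:
- current_time_s(): time.
- current_joint_pos(): joint angles.
- current_joint_velocities(): joint speeds.
- current_effort(): joint torques, N m.
- current_tool_pos(): TCP position.
- current_ee_rot(): TCP orientation.
- current_contact_force(): force on the tool from outside, world axes, zero at the start.
- current_wrist_torque(): the same for the moment, N m.
- current_opening(): finger opening in m.
- current_grip_force(): force on a finger pad.
Only numpy, scipy, OpenCV 4.12 (cv2) and the standard library are available. Lean on these libraries where they do the work, as an engineer would, in place of code of your own. Each camera call takes 0.05 s, during which the arm holds its last target. There are 200 camera calls.

### The job

Pack the headlamp repair kit into the tray: set the black motor with a single snout, the lens barrel with its glass, the long grey control unit and the square finned cooler each into the nest of its own shape, upright and fully down on the nest's floor, with the motor turned so that its snout lies in the slot. The motor with two snouts and the empty barrel belong to another job: leave them standing where they are.

Things in the scene. Friction and masses are not known exactly. Their poses are not given: they have to be found in the camera images.
- motor_mid (a point): Levelling motor to be packed: upright black plastic cylinder 44 mm across and 58 mm tall with ONE grey connector snout at its foot. The snout is 16 mm wide, 22 mm tall from the underside, and reaches 42 mm from the cylinder's axis along this point's +x. The point is on the axis, half-way up (29 mm). Grip the cylinder across y, clear of the snout. 105 to 210 g.
- lens_mid (a point): Lens in its barrel, to be packed: upright aluminium cylinder 54 mm across, closed on top by a clear glass dome 47 mm across; barrel 46 mm tall, 56 mm with the dome. The point is on the axis, 28 mm above the underside; yaw has no meaning. 140 to 280 g.
- unit_mid (a point): Control unit to be packed: grey painted upright box, 72 mm (x) by 42 mm (y), 60 mm tall, with a paper patch on top. The point is its centre, 30 mm up. 175 to 350 g.
- cooler_mid (a point): Cooler to be packed: square aluminium block of fins, 40 x 40 mm (x, y along its sides), 56 mm tall. The point is its centre, 28 mm up. 105 to 210 g.
- twin_motor_mid (a point): Look-alike, to be left alone: the same black motor (44 mm across, 58 mm tall) but with TWO opposite grey snouts, each reaching 42 mm from the axis along +x and -x. The point is on the axis, 29 mm up.
- empty_barrel_mid (a point): Look-alike, to be left alone: an empty open aluminium tube, 54 mm outside, 45 mm inside, 56 mm tall, with no glass. The point is on the axis, 28 mm up.
- nest_keyhole: Nest for the motor. Fixed grey 102 mm square, 4 mm thick, one of four in a steel tray (walls 16 mm above table). Origin: centre of its underside, 5 mm above the table; z up. Its floor is 4 mm above that; a white rim 4 mm thick stands 8 mm above the floor. Rim: 30 mm inner radius about the origin with an open slot 32 mm wide leaving along +x; the motor's +x (snout) must point along this +x to seat.
- nest_round: Nest for the lens. Fixed grey 102 mm square, 4 mm thick, one of four in a steel tray (walls 16 mm above table). Origin: centre of its underside, 5 mm above the table; z up. Its floor is 4 mm above that; a white rim 4 mm thick stands 8 mm above the floor. Rim: round, 35 mm inner radius about the origin.
- nest_long: Nest for the control unit. Fixed grey 102 mm square, 4 mm thick, one of four in a steel tray (walls 16 mm above table). Origin: centre of its underside, 5 mm above the table; z up. Its floor is 4 mm above that; a white rim 4 mm thick stands 8 mm above the floor. Rim: rectangle, inside 88 mm (x) by 58 mm (y) about the origin.
- nest_square: Nest for the cooler. Fixed grey 102 mm square, 4 mm thick, one of four in a steel tray (walls 16 mm above table). Origin: centre of its underside, 5 mm above the table; z up. Its floor is 4 mm above that; a white rim 4 mm thick stands 8 mm above the floor. Rim: square, inside 56 x 56 mm about the origin, sides along x and y.
Mind the look-alikes: they are no part of the job. Leave any turquoise or yellow look-alike of the part that bears lens_mid alone.

How it is judged (in metres and radians):
At the end, for the whole second after the job is handed in: Motor, lens, control unit and cooler each stand upright (within 0.1 rad), at rest, within 15 mm of the centre of their own nest and no more than 4 mm above its floor; the two-snouted motor and the empty barrel stand upright within 30 mm of where they started (horizontal distance between motor_mid and nest_keyhole below 0.015 m and z of motor_mid in the frame of nest_keyhole below 0.037 m and angle between each of motor_mid, lens_mid, unit_mid, cooler_mid's own z axis and vertical below 0.1 rad and linear speed of each of motor, lens, unit, cooler below 0.02 m/s and horizontal distance between lens_mid and nest_round below 0.015 m and z of lens_mid in the frame of nest_round below 0.036 m and horizontal distance between unit_mid and nest_long below 0.015 m and z of unit_mid in the frame of nest_long below 0.038 m and horizontal distance between cooler_mid and nest_square below 0.015 m and z of cooler_mid in the frame of nest_square below 0.036 m and distance of each of twin_motor_mid, empty_barrel_mid from where it was at the start of the episode below 0.03 m and angle between each of twin_motor_mid, empty_barrel_mid's own z axis and vertical below 0.15 rad); the robot touches nothing.
It fails at once if the two-snouted motor is moved by more than 30 mm (distance of twin_motor_mid from where it was at the start of the episode above 0.03 m).
It fails at once if the empty barrel is moved by more than 30 mm (distance of empty_barrel_mid from where it was at the start of the episode above 0.03 m).
It also fails if it takes over 109 s, if anything falls off the work surface, if the arm or the gripper's body presses on something with over 40 N, if the wrist force passes 120 N, or if a joint passes its speed limit or range.

## Working session

There is one attempt and no reset: what is moved stays moved. The work goes in short steps, each a Python script; the robot and the scene stay as the last script left them, time stands still between calls to the robot, and variables do not carry over. Pictures are saved under pics/ and viewed, at most 14 in all, crops included, and the job is handed in when it is done.

```bash
mkdir -p pics; python3 - <<'E'
from bench import *
import cv2
for n in ("top","scene"):
    im=viewer.read_camera(n); cv2.imwrite(f"pics/{n}0.png",cv2.resize(im[:,:,::-1],(800,600),interpolation=cv2.INTER_CUBIC))
    p=viewer.camera_params(n); print(n,p)
print(current_time_s())
E
```

```text
top {'intrinsics': array([[468.36633076,   0.        , 285.47679638],
       [  0.        , 468.36633076, 206.2685218 ],
       [  0.        ,   0.        ,   1.        ]]), 'R': array([[ 0.0063883 , -0.99997266, -0.0037233 ],
       [-0.98276711, -0.00559044, -0.18476351],
       [ 0.18473764,  0.00483947, -0.98277596]]), 't': array([-0.00381366,  0.42443382,  1.07786826])}
scene {'intrinsics': array([[432.23973437,   0.        , 273.16969693],
       [  0.        , 432.23973437, 204.6543131 ],
       [  0.        ,   0.        ,   1.        ]]), 'R': array([[-0.35883447,  0.9332696 , -0.01567397],
       [ 0.6198384 ,  0.22570034, -0.7515715 ],
       [-0.69788121, -0.27940509, -0.6594654 ]]), 't': array([ 0.14699473, -0.22400545,  1.38392029])}
0.1
```

View pics/top0.png

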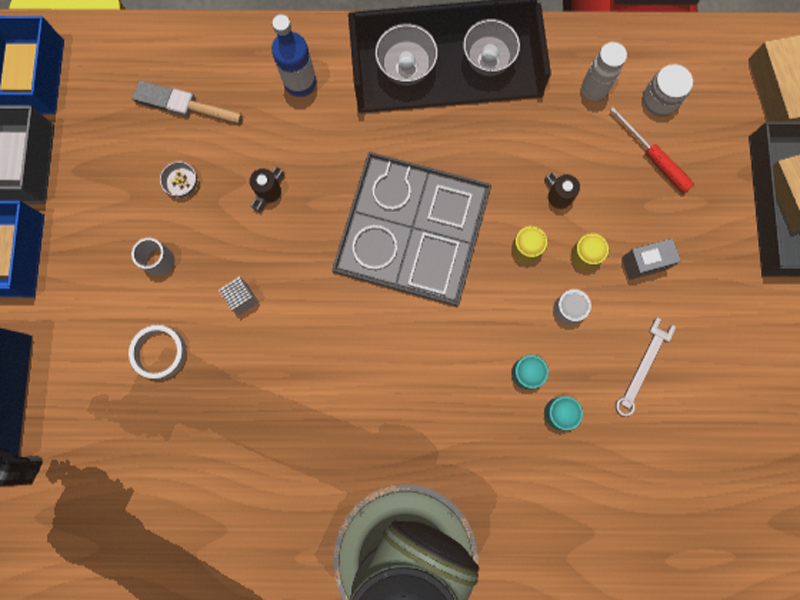

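View pics/scene0.png

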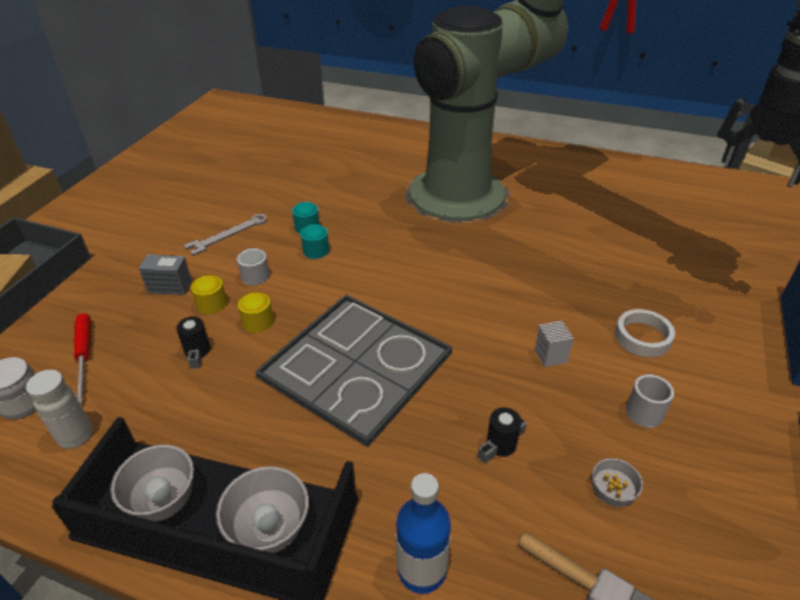

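The top view shows the single-snout motor at (565,188), the lens at (574,306), the unit at (651,258) and the cooler at (238,296). The tray is at (412,230), the twin motor at (265,185) and the empty barrel at (150,255). I'll enlarge these for exact pixels.

```bash
python3 - <<'E'
from bench import *
import cv2, numpy as np
im=viewer.read_camera("top")[:,:,::-1].copy(); cv2.imwrite("pics/raw_top.png",im)
def crop(x0,y0,w,h,s):
    c=cv2.resize(im[y0:y0+h,x0:x0+w],None,fx=s,fy=s,interpolation=cv2.INTER_CUBIC)
    for k in range(0,w,10):
        cv2.line(c,(k*s,0),(k*s,8),(0,255,255),1); 
        if k%20==0: cv2.putText(c,str(x0+k),(k*s,20),0,.4,(0,255,255),1)
    for k in range(0,h,10):
        cv2.line(c,(0,k*s),(8,k*s),(0,255,255),1)
        if k%20==0: cv2.putText(c,str(y0+k),(10,k*s+5),0,.4,(0,255,255),1)
    return c
cv2.imwrite("pics/tray.png",crop(230,100,120,120,5))
cv2.imwrite("pics/right.png",crop(350,110,130,120,5))
cv2.imwrite("pics/cool.png",crop(145,185,45,45,12))
E
```

```text
(no output)
```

View pics/tray.png

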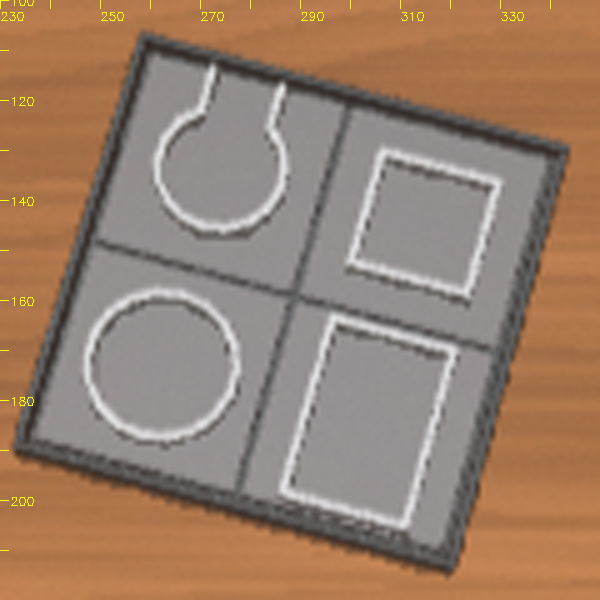

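View pics/right.png

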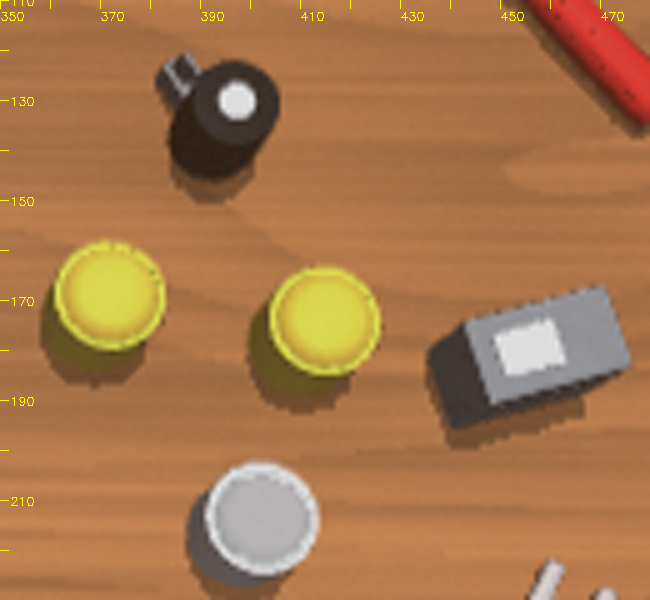

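View pics/cool.png

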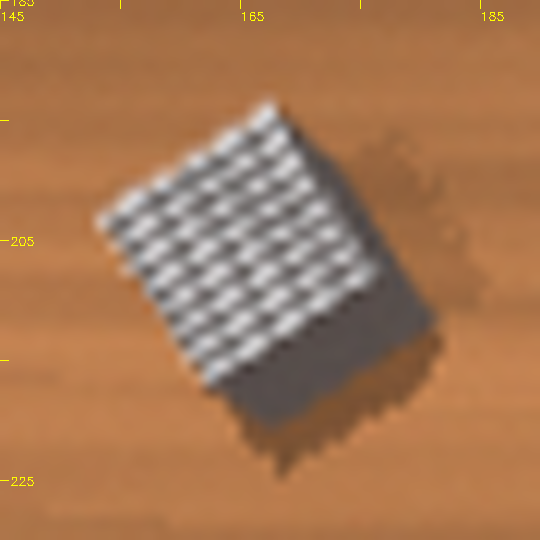

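Tray (crop px):
- Square rim corners: (381,148), (502,181), (469,298), (347,267).
- Long rim corners: (331,314), (459,349), (409,528), (281,495).
- Round centre: (162,365).
- Keyhole centre: (221,168), with the slot mid at (249,74).

Parts (crop px):
- Motor top: (237,103), with the snout tip at about (170,66).
- Unit corners: (465,322), (603,285), (631,362), (492,404).
- Lens ring: (262,519).
- Cooler corners: (270,97), (97,220), (208,388), (378,268).

```bash
cat > geo.py <<'E'
import numpy as np, cv2
from bench import *
def ray(px,cam,p):
    K=p["intrinsics"]; d=np.linalg.inv(K)@[px[0],px[1],1.]
    if cam=="wrist":
        v=d[:2]; th=np.linalg.norm(v); d=np.r_[v/th*np.sin(th),np.cos(th)] if th>1e-9 else np.r_[0,0,1.]
    R=p["R"]; return R.T@d, -R.T@p["t"]
def back(px,z,cam="top",p=None):
    p=p or viewer.camera_params(cam); d,c=ray(px,cam,p); return (c+d*(z-c[2])/d[2])[:2]
def ang(v): return np.degrees(np.arctan2(v[1],v[0]))
E
python3 - <<'E'
from geo import *
np.set_printoptions(precision=4,suppress=True)
T=lambda l,z,o=(230,100),s=5:np.array([back((o[0]+a/s,o[1]+b/s),z) for a,b in l])
tc=T([(142,35),(568,150),(455,572),(17,452)],.016); print("tray",tc,tc.mean(0),[(np.linalg.norm(tc[i]-tc[i-1]),ang(tc[i]-tc[i-1])) for i in range(4)])
for n,l in dict(square=[(381,148),(502,181),(469,298),(347,267)],long=[(331,314),(459,349),(409,528),(281,495)]).items():
    c=T(l,.017); print(n,c.mean(0),[(round(np.linalg.norm(c[i]-c[i-1]),4),round(ang(c[i]-c[i-1]),1)) for i in range(4)])
k=T([(162.5,365),(221.5,168),(249,74)],.017);print("round",k[0],"key",k[1],"slot",ang(k[2]-k[1]),"R-K",np.linalg.norm(k[0]-k[1]),ang(k[1]-k[0]))
R=lambda l,z:T(l,z,(350,110))
m=R([(237,103)],.058)[0];s=R([(170,66)],.022)[0];print("motor",m,np.linalg.norm(s-m),ang(s-m), "diam",np.linalg.norm(np.diff(R([(194,103),(280,103)],.058),axis=0)))
u=R([(465,322),(603,285),(631,362),(492,404)],.06);print("unit",u.mean(0),[(round(np.linalg.norm(u[i]-u[i-1]),4),round(ang(u[i]-u[i-1]),1)) for i in range(4)])
print("lens",R([(262,519)],.046),np.diff(R([(204,519),(320,519)],.046),axis=0))
c=T([(270,97),(97,220),(208,388),(378,268)],.056,(145,185),12);print("cooler",c.mean(0),[(round(np.linalg.norm(c[i]-c[i-1]),4),round(ang(c[i]-c[i-1]),1)) for i in range(4)])
y=R([(110,295),(325,320)],.05);print("yellow",y)
E
```

```text
tray [[ 0.6849  0.0692]
 [ 0.6247 -0.1459]
 [ 0.4093 -0.0875]
 [ 0.4678  0.1269]] [ 0.5467 -0.0093] [(np.float64(0.22465796196682725), np.float64(-14.869395862899971)), (np.float64(0.22343531659506344), np.float64(-105.63124925614534)), (np.float64(0.2231986793090931), np.float64(164.8297841634243)), (np.float64(0.22224882984178437), np.float64(74.74169947844241))]
square [ 0.5856 -0.0737] [(np.float64(0.0645), np.float64(-15.3)), (np.float64(0.0629), np.float64(-105.7)), (np.float64(0.0632), np.float64(164.3)), (np.float64(0.0625), np.float64(75.5))]
long [ 0.4842 -0.0463] [(np.float64(0.0948), np.float64(-14.8)), (np.float64(0.0657), np.float64(-105.5)), (np.float64(0.0936), np.float64(164.5)), (np.float64(0.0645), np.float64(75.6))]
round [0.5119 0.0561] key [0.614  0.0281] slot -15.002095531944212 R-K 0.10584338074021614 -15.35448825418642
motor [ 0.6086 -0.2707] 0.04025406981740116 36.60788344311882 diam 0.041532019874456136
unit [ 0.4895 -0.4125] [(np.float64(0.0411), np.float64(14.8)), (np.float64(0.069), np.float64(-74.5)), (np.float64(0.039), np.float64(-164.1)), (np.float64(0.0698), np.float64(107.2))]
lens [[ 0.4067 -0.2776]] [[ 0.0003 -0.0548]]
cooler [0.4222 0.2825] [(np.float64(0.0412), np.float64(34.0)), (np.float64(0.0411), np.float64(127.3)), (np.float64(0.0408), np.float64(-144.6)), (np.float64(0.04), np.float64(-53.2))]
yellow [[ 0.5146 -0.2081]
 [ 0.5028 -0.3106]]
```

Sizes and spacings match the specs: tray yaw is about -15.2° and the nest centres agree with the rim shapes. I'll do the cooler first.

```bash
cat >> geo.py <<'E'
NEST=dict(square=(.5856,-.0737),long=(.4842,-.0463),round=(.5119,.0561),key=(.614,.0281))
HI=.20
def yaw_for(phi,xy,z):   # tool yaw whose closing line is phi, with the milder last joint
    best=None
    for y in (phi+90,phi-90):
        y=(y+180)%360-180; q=arm.solve_ik([*xy,z],[180,0,y])
        if q is not None and (best is None or abs(q[5])<best[0]): best=(abs(q[5]),y)
    return best[1]
def pick(xy,yaw,z=.024,sq=50):
    claw.grip(.085,sq); arm.move_pose([*xy,HI],[180,0,yaw]); arm.servo_line([*xy,z+.03],.25)
    hit=arm.servo_line([*xy,z],.06,until_force=8)
    claw.grip(0.,sq); w=current_opening(); arm.servo_line([*xy,HI],.2)
    print("pick hit",hit,"width",w,"after lift",current_opening(),current_grip_force(),"t",current_time_s())
def place(xy,yaw,z=.024,w=.06):
    arm.move_pose([*xy,HI],[180,0,yaw]); arm.servo_line([*xy,z+.04],.2)
    hit=arm.servo_line([*xy,z+.0075],.04,until_force=6); p=current_tool_pos()
    print("place hit",hit,"above nominal",p[2]-z-.009,"t",current_time_s()); return hit,p[2]-z-.009
def release(xy,w): 
    claw.grip(w); arm.servo_line([*xy,HI],.25)
E
python3 - <<'E'
from geo import *
print(arm.tips_ahead, current_ee_rot())
parts=dict(cooler=((.4222,.2825),125.9,'square',75),motor=((.6086,-.2707),126.6,'key',75),lens=((.4067,-.2776),90,'round',75),unit=((.4895,-.4125),15.5,'long',75))
for n,(xy,p,k,q) in parts.items():
    a=yaw_for(p,xy,.1); b=(a+q-p+180)%360-180
    print(n,a,b,[np.round(arm.solve_ik([*c,z],[180,0,y]),0) for c,y in((xy,a),(NEST[k],b)) for z in (.024,HI)])
E
```

```text
0.011 [-1.79922597e+02 -1.03431023e-02  1.61507314e+02]
cooler -144.10000000000002 165.0 [array([ 25.,  29., -32.,  29.,   0., -10.]), array([ 25.,  16., -21.,  53.,   0., -10.]), array([-14.,  36., -19.,  35.,   0.,   1.]), array([-14.,  25.,  -9.,  57.,   0.,   1.])]
motor -143.39999999999998 165.0 [array([-30.,  42.,  -6.,  42.,   0., -67.]), array([-30.,  33.,   5.,  62.,   0., -67.]), array([ -4.,  38., -15.,  37.,   0.,  11.]), array([-4., 27., -4., 58.,  0., 11.])]
lens -180 165 [array([-43.,  28., -35.,  27.,   0., -43.]), array([-43.,  15., -23.,  52.,   0., -43.]), array([ -2.,  30., -31.,  29.,   0.,  13.]), array([ -2.,  17., -20.,  53.,   0.,  13.])]
unit 105.5 165.0 [array([-47.,  40., -11.,  39.,   0.,  28.]), array([-47.,  30.,  -0.,  60.,   0.,  28.]), array([-14.,  28., -35.,  27.,   0.,   1.]), array([-14.,  14., -24.,  52.,   0.,   1.])]
```

```bash
python3 - <<'E'
from geo import *
pick((.4222,.2825),-144.1)
h,d=place(NEST['square'],165)
if abs(d)<.006: release(NEST['square'],.062)
arm.move_pose([.6086-.03,-.2707,.22],[180,0,-143.4])
p=viewer.camera_params("wrist"); im=viewer.read_camera("wrist")
np.savez("wm.npz",**p); cv2.imwrite("pics/wm_raw.png",im[:,:,::-1])
top=viewer.read_camera("top")[100:220,230:350,::-1]
a=cv2.resize(im[:,:,::-1],(800,600),interpolation=cv2.INTER_CUBIC); cv2.imwrite("pics/wm.png",a)
cv2.imwrite("pics/t1.png",cv2.resize(top,None,fx=5,fy=5,interpolation=cv2.INTER_CUBIC)); print(current_time_s())
E
```

```text
pick hit False width 0.039482589712637635 after lift 0.03965300089451391 49.93283450603485 t 4.7083
place hit True above nominal 0.00047629003532270904 t 7.7167
10.0917
```

View pics/wm.png

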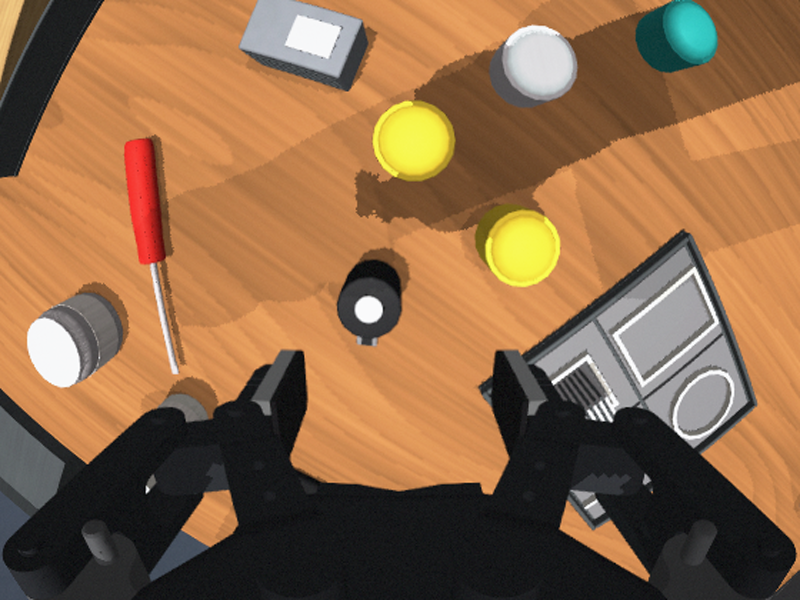

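View pics/t1.png

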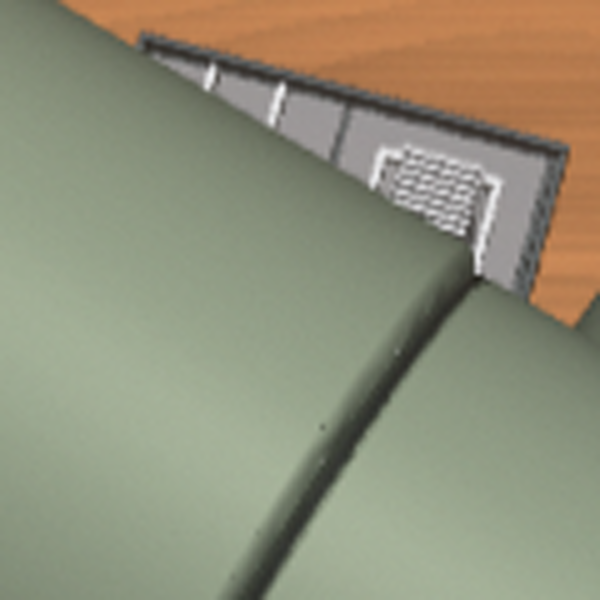

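The cooler is in its nest. The wrist view shows the motor top at (369,308), with the snout tip at about (367,345) just below it.

```bash
python3 - <<'E'
from geo import *
p=dict(np.load("wm.npz")); f=lambda a,b,z: back((a*.7,b*.7),z,"wrist",p)
m=f(369.5,308,.058); s=f(367.5,345,.022); print(m,s,np.linalg.norm(s-m),ang(s-m), np.linalg.norm(f(337,308,.058)-f(402,308,.058)))
print("lens",f(540,63,.05),"unit patch",f(314,37,.06))
E
```

```text
[ 0.61138297 -0.2700818 ] [ 0.64742167 -0.2489139 ] 0.04179555270537941 30.428521181534528 0.04336837962372348
lens [ 0.41164832 -0.27808384] unit patch [ 0.48879801 -0.40269608]
```

```bash
python3 - <<'E'
from geo import *
pick((.610,-.2703),-148.5)
h,d=place(NEST['key'],165)
if abs(d)<.004:
    release(NEST['key'],.066)
    pick((.4085,-.2778),-180)
    arm.move_pose([.4,-.2778,HI],[180,0,-180])
    top=viewer.read_camera("top")[100:220,230:350,::-1]
    cv2.imwrite("pics/t2.png",cv2.resize(top,None,fx=5,fy=5,interpolation=cv2.INTER_CUBIC))
print(current_time_s())
E
```

```text
pick hit False width 0.04315225574458392 after lift 0.04325268007253995 50.85094749927521 t 13.6083
place hit True above nominal 0.0006097135035602209 t 16.3083
pick hit False width 0.051744388474954155 after lift 0.05178190981532496 52.552056312561035 t 22.0083
22.3083
```

View pics/t2.png

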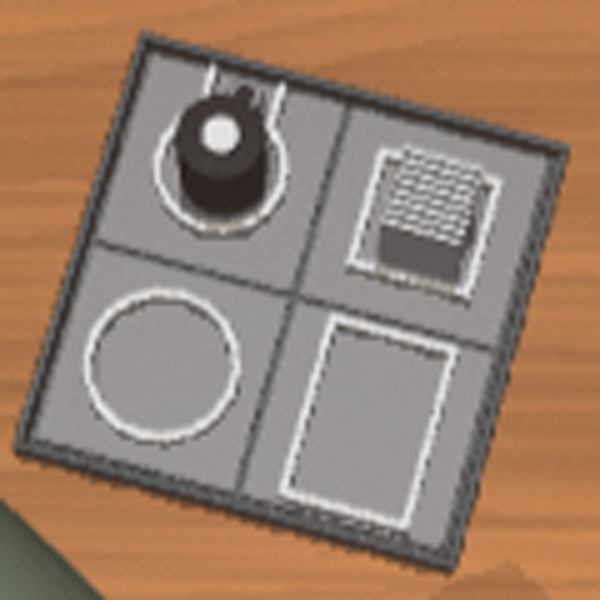

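Motor (220,150) and cooler (430,215) are seated, with the snout at (240,95) between the slot walls. The lens grip width of 51.7 mm is smaller than the expected 54 mm, so I'll check it in the wrist camera.

```bash
python3 - <<'E'
from geo import *
im=viewer.read_camera("wrist")[:,:,::-1]
cv2.imwrite("pics/wl.png",cv2.resize(im,(700,525),interpolation=cv2.INTER_CUBIC)); print(current_contact_force(),current_opening())
E
```

```text
[-0.00722359 -1.58705462 -2.81476718] 0.05173689010838922
```

View pics/wl.png

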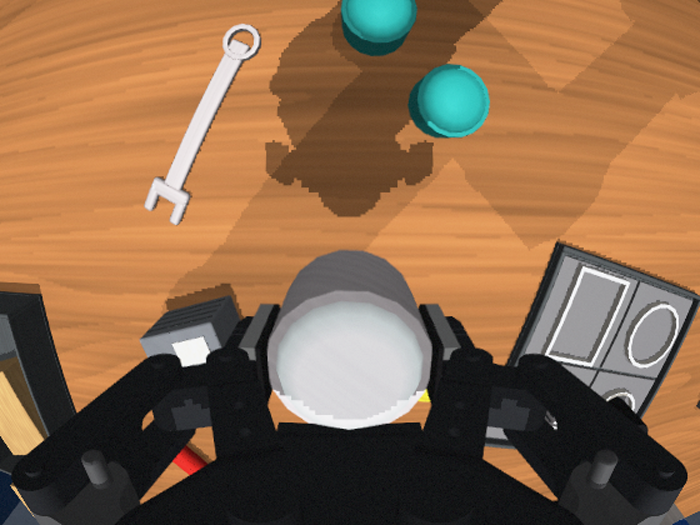

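The lens sits square and centred between the pads at (348,350). I'll place it, then do the unit.

```bash
python3 - <<'E'
from geo import *
h,d=place(NEST['round'],165)
if abs(d)<.004:
    release(NEST['round'],.072)
    pick((.4895,-.4125),105.5)
    h,d=place(NEST['long'],165)
    if abs(d)<.004:
        release(NEST['long'],.062)
        arm.move_pose([.28,-.3,.3],[180,0,165])
        im=viewer.read_camera("top")[:,:,::-1]
        cv2.imwrite("pics/t3.png",cv2.resize(im[90:225,60:360],(800,360),interpolation=cv2.INTER_CUBIC))
        cv2.imwrite("pics/t3b.png",cv2.resize(im[100:220,230:350],None,fx=5,fy=5,interpolation=cv2.INTER_CUBIC))
print(current_time_s())
E
```

```text
place hit True above nominal 0.0005751452965957488 t 25.2333
pick hit False width 0.041744309644327036 after lift 0.04158201618912736 51.163673400878906 t 31.2833
place hit True above nominal 0.0004729230410290292 t 34.2
36.6833
```

View pics/t3b.png

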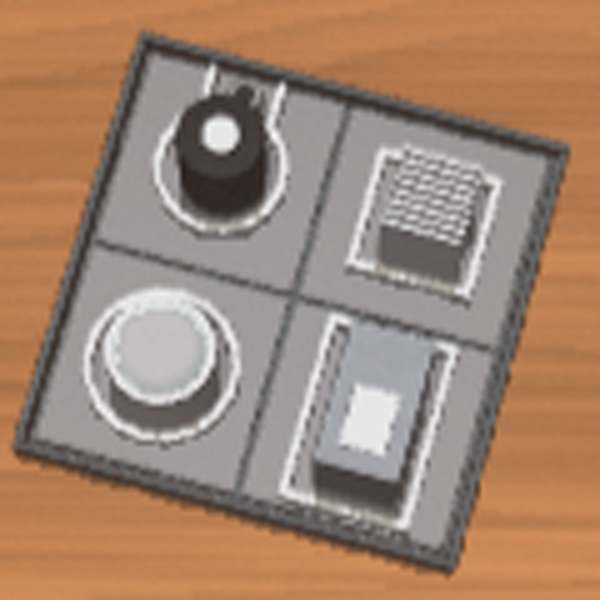

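All four parts sit inside their rims: motor (220,150), cooler (430,215), lens (160,350) and unit (370,400). All were released at nominal floor height, and the look-alikes were never approached.

```bash
python3 -c "
from bench import *
print(order.job_done())"
```

```text
the job is handed in; nothing more can be done
None
```

I packed the motor, lens, control unit and cooler in their own nests, with the motor's snout in the slot, left the look-alikes alone and handed the job in at about 37 s; the judge returned no verdict.

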